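# Close the board jig at its station

### The job

Push the blue board carrier along its rail until it clicks past the spring catch and stands fully home against the red stop. Then take the black window cover by its yellow grip, lay it square over the board, slide it along the bed's dark slot until its socket drops over the locating pin hidden beneath, and press it down until the sprung bed is fully down. Finish while still holding the cover pressed down: do not let go or ease off, and leave the jar, the blower bulb and the screwdriver where they are.

Things in the scene. Friction and masses are not known exactly. Their poses are not given: they have to be found in the camera images.
- rail: aluminium base plate of the slide, 120 (x) x 380 (y) x 8 mm, fixed on the bench; origin at the middle of its underside. The carrier runs along its +y axis. A red stop block (100 x 14 mm, 34 mm high) stands at y = 167 mm; a black spring-catch housing (20 x 30 mm, 30 mm high) stands beside the carrier at x = 79, y = 100 mm
- carrier (a joint): position of the blue carrier (110 x 160 mm) along the rail's +y, m: its centre lies at y = joint - 0.050 in the rail frame. 0 to 0.130; 0.130 is home against the stop. It slides freely (about 1 N) to about 0.115, where the spring catch resists with 3 to 5 N up to 0.123, then clicks and keeps it home with about 3 N
- push_tab (a point): middle of the outer (-y) face of the orange push tab at the carrier's -y end, an upright plate 70 mm along x, 8 mm thick, from 20 to 58 mm above the bench, made for pushing the carrier towards +y. This point is 45 mm above the bench, 80 mm behind the carrier's centre; axes as the rail's
- bed_top (a point): middle of the top face of the sprung bed that carries the green circuit board, 100 (x) x 130 (y) x 10 mm, in the middle of the carrier; 52 mm above the bench when free; axes parallel to the rail's. Only the locating pin stands out of it
- slot (a point): middle of the dark slot (30 mm long) along the bed's x axis, 8 mm above the bed at the height of the pin's tip. The steel pin, 8 mm across, tapered tip, stands 8 mm out of the bed in this slot at y = 0 and anywhere from x = -10 to +10 mm. It is firmly fixed but not tracked: see it, or find it by sliding the cover along x under a light press
- bed (a joint): how far the bed is pressed down, m: 0 free, 0.007 fully down on its stop. It carries the pin down with it. About 3 N starts it, about 12 N (the cover's own weight of 2 to 3 N included) takes it fully down; a cover resting on the pin's tip may be pressed 2 to 4 mm without harm
- cover: black window frame 84 (x) x 112 (y) x 10 mm with a cross bar (60 x 34 mm, 13 mm high) in the middle, about 0.22 kg, lying flat on the bench; origin at the middle of its underside, where the socket for the pin is: a blind round hole 11.5 mm across, 10 mm deep. Either way round fits, its x axis along the bed's x axis
- grip (a point): middle of the top of the yellow grip, a block 16 mm (x) x 34 mm (y) on the cover's cross bar, from 13 to 51 mm above the cover's underside; straight above the socket
- flux_jar: small jar, 44 mm across and 45 mm high, standing on the bench; origin at the centre of its underside; leave alone
- blower: blue rubber blower bulb, 66 mm across and 90 mm high; origin at the centre of its underside; leave alone
- screwdriver: red-handled screwdriver, 150 mm long, lying along its x axis; leave alone

How it is judged:
By the outcome, as a careful person would: the job done as asked, in the order asked, and still so for the second after the job is handed in, while the arm keeps its last pose, push and grip.
It also fails if it takes over 72 s, if anything falls off the work surface, if the arm or the gripper's body presses on something with over 40 N, if the wrist force passes 120 N, or if a joint passes its speed limit or range.

### The arm

A 6-joint arm with a two-finger parallel gripper is mounted at the origin on the work surface. World frame = base frame: x ahead of the robot, y to its left, z up, the work surface at z = 0. Lengths are in m, angles in rad, forces in N, time in s.
With the tool pointing down it reaches from about 0.425 to 0.95 m from the base axis. Payload 3.5 kg.
Tool frame: the origin (TCP) lies on the centre line of the jaws, within the pads' length; the fingertips stand 19 mm ahead of it and the grasp point (between the pads) is the TCP; z points along the fingers, y is the line along which they close (so a half turn about z gives the same grasp; the last joint's range is limited). The gripper opens to 85 mm and grips with 20 to 120 N. Pads are 22 mm wide; open, the fingers measure 114 mm over their backs; the gripper's body (76 mm by 85 mm) begins 54 mm behind the grasp point. The pads swing forward as they close: fully open they stand 13 mm farther back than shut.
Start: joints at [1.042, 0.286, 1.577, -0, 1.279, -0.15], TCP at [0.25, 0.627, 0.25] pointing down, gripper open.
Joint ranges: [-2.77, 2.77], [-0.9, 2.22], [0.21, 2.48], [-1.53, 4.67], [0.24, 2.81], [-2.84, 2.84]. Speed limits (rad/s): [2.79, 2.79, 3.14, 3.14, 3.14, 3.14].

### API

Orientations are given as a unit quaternion [w, x, y, z].
In Python, from rig import r gives the robot as it stands.
- The arm moves only by the shell command python3 -m creep 'ROWS'. ROWS is JSON, a list of rows, each an object with "fingers": the finger opening in m, from 0 to 0.0854; "travel": the shift along the tool's x, y, z in m, a list of three; "roll": the turn about the tool's z in rad. A call has 1 to 12 rows; each row shifts and turns the commanded pose from where the row before left it, along the tool's axes as they then stand; what a row does not reach is not made up. A row lasts 1/10 s, in which the tool goes at most 50 mm and 8.59 degrees, less where a joint would pass 70% of its speed; a pose out of reach is approached as far as the arm can. A call with a gripper value outside its range is refused whole. The fingers move at their own pace and stop on an object; the grip force is fixed at half the most. Time passes only in rows, so rows that do not move let the fingers close. It gives the time, the measured TCP pose, the force, the opening and the grip force at its end, in the units of the state.
- r.sense(): the state, without advancing time (a new reading comes with each control period).
- r.read_camera(name): name is "scene" or "side" or "wrist"; returns a dict with "color" (384x512x3 uint8, red, green, blue), "range_z" (384x512 float32, m along the optical axis (not along the pixel's ray), 0 where there is no reading), "intrinsics" (3x3 intrinsics, pixels), "dist" ([k1, k2, p1, p2, k3] as OpenCV has them; the pictures are not rectified), "rvec" (rotation vector, rad) and "tvec" (3), from world to camera coordinates, as OpenCV has them. Camera axes: x right, y down, z forward; pixel columns grow to the right and rows downward; lengths in m; the calibration is good to about 2 mm. A picture is of the moment at which its call begins.
- r.sign_off(): hands the job in; it is judged then, once.
Trained networks look in the newest picture that a camera, given by its name, has taken for a name from the list of things; names that differ only in an ending like _2 or _b are one class to them, and where a whole thing is asked for, a point or a joint stands for the part that bears it (a point fixed in the world has none). Each returns a list of dicts, best first, with "p" (0 to 1); they miss things now and then, are a little off and sometimes report something else, mostly with a low value. They report only what shows in the picture. A call takes as long as a camera call.
- r.silhouettes(camera, thing): "region" (384x512 bool, what is visible of it) and "point" ([row, column] in pixels, amid what is visible of it).
The state is a dict: "clock": time; "q": joint angles; "dq": joint speeds; "joint_efforts": joint torques, N m; "position": TCP position; "tcp_rot": TCP orientation; "force": force on the tool from outside, world axes, zero at the start; "wrist_torque": the same for the moment, N m; "width": finger opening in m; "grip_force": force on a finger pad.
Only numpy, scipy, OpenCV 4.12 (cv2) and the standard library are available. Lean on these libraries where they do the work, as an engineer would, in place of code of your own. Each camera call takes 0.05 s, during which the arm holds its last target. There are 200 camera calls.

## Working session

There is one attempt and no reset: what is moved stays moved. The work goes in short steps, Python scripts to look and compute and a shell command to move; the robot and the scene stay as the last step left them, time stands still between calls to the robot, and variables do not carry over. Pictures are saved under pics/ and viewed, at most 10 in all, crops included, and the job is handed in when it is done.

```bash
mkdir -p pics; ls; cat > h.py <<'E'
import numpy as np, cv2
from rig import r
from scipy.spatial.transform import Rotation as R
def cam(n):
    return r.read_camera(n)
def pts(c, mask):
    v,u=np.nonzero(mask&(c["range_z"]>0)); z=c["range_z"][v,u]
    K=np.array(c["intrinsics"]); n=cv2.undistortPoints(np.stack([u,v],1).astype(float)[:,None],K,np.array(c["dist"])).reshape(-1,2)
    P=np.c_[n*z[:,None],z]; Rm=cv2.Rodrigues(np.array(c["rvec"],float))[0]
    return (P-np.array(c["tvec"]).ravel())@Rm
def save(c,f): cv2.imwrite(f,cv2.cvtColor(c["color"],cv2.COLOR_RGB2BGR))
E
python3 - <<'E'
from h import *
s=r.sense(); print({k:np.round(v,3) for k,v in s.items()})
cs={n:cam(n) for n in ("scene","side")}
im=np.hstack([cs[n]["color"] for n in cs]); im=cv2.resize(im,(800,300))
save(dict(color=cs["scene"]["color"]),"pics/scene.png");save(cs["side"],"pics/side.png")
for n in cs:
    for t in ("rail","carrier","push_tab","bed_top","cover","grip","flux_jar","blower","screwdriver"):
        for d in r.silhouettes(n,t)[:2]:
            p=pts(cs[n],d["region"])
            if len(p)<5: print(n,t,d["p"],"few");continue
            rc=cv2.minAreaRect(p[:,:2].astype(np.float32))
            print(n,t,round(d["p"],2),d["point"],len(p),"med",np.median(p,0).round(3),"z5-95",np.percentile(p[:,2],[5,95]).round(3),"rect",np.round(rc[0],3),np.round(rc[1],3),round(rc[2],1))
E
```

```text
pics
{'clock': np.float64(0.0), 'q': array([ 1.042,  0.287,  1.578, -0.   ,  1.279, -0.15 ]), 'dq': array([ 0.001, -0.   ,  0.002,  0.   ,  0.   , -0.001]), 'joint_efforts': array([-2.0000e-03, -4.0600e+01, -2.9262e+01, -0.0000e+00,  6.0000e-03,
        0.0000e+00]), 'position': array([0.249, 0.627, 0.249]), 'tcp_rot': array([-0.   ,  0.188,  0.982, -0.001]), 'force': array([-0.597, -0.296, -0.531]), 'wrist_torque': array([ 0.037, -0.041,  0.033]), 'grip_force': np.float64(0.0), 'width': np.float64(0.085)}
scene rail 0.62 [233.6, 229.0] 9729 med [ 0.601 -0.061  0.021] z5-95 [0.007 0.054] rect [ 0.579 -0.03 ] [0.168 0.386] 2.8
scene push_tab 0.81 [230.3, 223.7] 4087 med [ 0.601 -0.063  0.053] z5-95 [0.029 0.055] rect [ 0.573 -0.05 ] [0.146 0.173] 8.9
scene bed_top 0.74 [224.0, 224.0] 2972 med [ 0.592 -0.058  0.053] z5-95 [0.048 0.055] rect [ 0.568 -0.045] [0.136 0.153] 8.4
scene bed_top 0.54 [233.5, 224.7] 9836 med [ 0.602 -0.061  0.02 ] z5-95 [0.007 0.054] rect [ 0.581 -0.028] [0.164 0.391] 2.8
scene cover 0.87 [148.9, 339.0] 1172 med [0.517 0.295 0.011] z5-95 [0.001 0.051] rect [0.5
[... 1272 characters left out ...]
8.0] 678 med [0.512 0.292 0.01 ] z5-95 [0.003 0.048] rect [0.512 0.305] [0.085 0.119] 14.0
side grip 0.97 [156.6, 232.8] 744 med [0.514 0.291 0.01 ] z5-95 [0.    0.048] rect [0.51  0.319] [0.089 0.147] 14.6
side flux_jar 0.88 [225.1, 175.1] 401 med [ 0.38  -0.011  0.032] z5-95 [0.007 0.046] rect [ 0.379 -0.003] [0.038 0.04 ] 72.9
side blower 0.69 [191.1, 332.7] 609 med [0.75  0.076 0.045] z5-95 [0.013 0.074] rect [0.757 0.129] [0.139 0.061] 85.3
side screwdriver 0.73 [158.6, 275.5] 255 med [0.635 0.263 0.018] z5-95 [0.002 0.025] rect [0.645 0.269] [0.086 0.055] 32.8
side screwdriver 0.47 [244.4, 263.1] 6973 med [ 0.585 -0.101  0.02 ] z5-95 [0.005 0.054] rect [ 0.601 -0.011] [0.164 0.417] 8.8
```

View pics/scene.png

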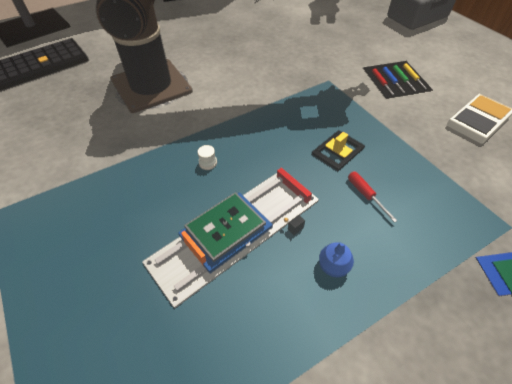

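View pics/side.png

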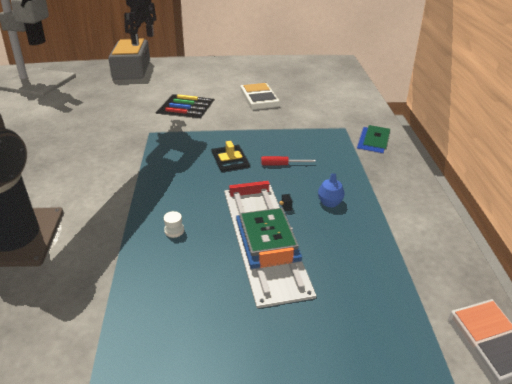

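The scene image shows the orange tab at px (193,246), the red stop at (294,185), the green board at (226,227), the yellow grip at (341,143) on the cover, the jar at (206,158), the blower at (336,260) and the screwdriver at (365,190). The rail's +y runs from the tab to the stop. I'll now measure by colour.

```bash
cat > m.py <<'E'
from h import *
def go(names=("scene","side"), show=True):
    out={}
    for n in names:
        c=cam(n); hsv=cv2.cvtColor(c["color"],cv2.COLOR_RGB2HSV); H,S,V=[hsv[...,i].astype(int) for i in range(3)]
        P=np.full(H.shape+(3,),np.nan); m=c["range_z"]>0; P[m]=pts(c,m)
        X,Y,Z=np.moveaxis(P,-1,0)
        sel={"orange":(H>5)&(H<17)&(S>170)&(V>120)&(Z>.045)&(Z<.065)&(Y<.1),
         "red":((H<5)|(H>172))&(S>150)&(V>80)&(Z>.028)&(Z<.045)&(Y<.2),
         "green":(H>50)&(H<90)&(S>70)&(Z>.045)&(Z<.06)&(abs(Y)<.3)&(X<.8),
         "yellowtop":(H>19)&(H<33)&(S>120)&(Z>.044)&(Z<.056)&(Y>.15)&(Y<.45),
         "yellowall":(H>19)&(H<33)&(S>120)&(Z>.02)&(Z<.056)&(Y>.15)&(Y<.45),
         "cover":(V<70)&(Z>.004)&(Z<.017)&(Y>.2)&(Y<.4)&(X>.43)&(X<.6),
         "white":(S<50)&(V>130)&(Z>.002)&(Z<.016)&(abs(Y)<.35)&(X>.45)&(X<.75)}
        for k,mk in sel.items():
            p=P[mk]
            if len(p)<6: print(n,k,len(p)); continue
            rc=cv2.minAreaRect(p[:,:2].astype(np.float32))
            out[n,k]=p
            print(n,k,len(p),"med",np.median(p,0).round(4),"rect",np.round(rc[0],4),np.round(rc[1],4),round(rc[2],1))
    return out
if __name__=="__main__": go()
E
python3 m.py
```

```text
scene orange 128 med [ 0.6008 -0.1294  0.058 ] rect [ 0.5992 -0.1295] [0.0684 0.0074] 9.2
scene red 188 med [0.5595 0.1354 0.0344] rect [0.558  0.1351] [0.0959 0.0138] 9.4
scene green 2029 med [ 0.5894 -0.0577  0.0531] rect [ 0.5852 -0.0538] [0.0933 0.1217] 9.2
scene yellowtop 86 med [0.5129 0.3034 0.0522] rect [0.5105 0.3049] [0.0164 0.0344] 14.3
scene yellowall 170 med [0.5152 0.2987 0.0446] rect [0.5107 0.3048] [0.0168 0.0343] 15.3
scene cover 508 med [0.5252 0.2851 0.0103] rect [0.5044 0.3258] [0.0885 0.1632] 18.9
scene white 3045 med [ 0.5995 -0.1452  0.0084] rect [0.5888 0.0492] [0.5534 0.2426] 80.9
side orange 111 med [ 0.6016 -0.1328  0.0562] rect [ 0.598  -0.1321] [0.0674 0.0091] 9.5
side red 181 med [0.5564 0.1312 0.0328] rect [0.5565 0.1332] [0.0974 0.018 ] 7.8
side green 1365 med [ 0.5872 -0.06    0.0522] rect [ 0.5868 -0.0552] [0.0915 0.1224] 9.0
side yellowtop 46 med [0.5124 0.2998 0.0503] rect [0.512  0.3022] [0.0156 0.0353] 16.8
side yellowall 110 med [0.5122 0.2929 0.0406] rect [0.5118 0.303 ] [0.0158 0.0386] 16.7
side cover 304 med [0.5081 0.278  0.0088] rect [0.5106 0.3012] [0.083 0.114] 15.5
side white 2357 med [ 0.5844 -0.1625  0.0076] rect [0.5937 0.0382] [0.5373 0.2257] 81.0
```

```bash
python3 -m creep '[{"fingers":0,"travel":[0,0,0],"roll":0.1476},{"fingers":0,"travel":[0,0,0],"roll":0.1476},{"fingers":0,"travel":[0,0,0],"roll":0.1476},{"fingers":0,"travel":[0,0,0],"roll":0.1476},{"fingers":0,"travel":[0,0,0],"roll":0.1476},{"fingers":0,"travel":[0,0,0],"roll":0.1476},{"fingers":0,"travel":[0,0,0],"roll":0.1476},{"fingers":0,"travel":[-0.047,0.0125,0],"roll":0},{"fingers":0,"travel":[-0.047,0.0125,0],"roll":0},{"fingers":0,"travel":[-0.047,0.0125,0],"roll":0},{"fingers":0,"travel":[-0.047,0.0125,0],"roll":0},{"fingers":0,"travel":[-0.047,0.0125,0],"roll":0}]'
cat > st.py <<'E'
from h import *
# state; target given as argv: x y z yaw(deg of tool y) -> needed tool travel
import sys
s=r.sense(); q=s["tcp_rot"]; M=R.from_quat([q[1],q[2],q[3],q[0]]).as_matrix(); p=np.array(s["position"])
print("t",round(float(s["clock"]),2),"p",p.round(4),"yaw_y",round(np.degrees(np.arctan2(M[1,1],M[0,1])),2),"tilt",M[:2,2].round(4),"F",np.round(s["force"],1),"T",np.round(s["wrist_torque"],2),"w",round(float(s["width"]),4),"g",round(float(s["grip_force"]),1))
if len(sys.argv)>3:
    print("travel",(M.T@(np.array(list(map(float,sys.argv[1:4])))-p)).round(4))
E
python3 st.py 0.606 -0.179 0.25
```

```text
clock: 2.3
position: [0.3489, 0.4033, 0.2505]
tcp_rot: [0.0, 0.649, 0.761, 0.0]
force: [0.4, -0.1, 0.1]
width: 0.0002
grip_force: 0.0
t 2.3 p [0.3489 0.4033 0.2505] yaw_y 9.13 tilt [0.0007 0.0003] F [ 0.4 -0.1  0.1] T [-0.01 -0.01 -0.  ] w 0.0002 g 0.0
travel [-6.157e-01  1.614e-01  5.000e-04]
```

```bash
python3 -m creep '[{"fingers":0,"travel":[-0.047,0.0125,0],"roll":0},{"fingers":0,"travel":[-0.047,0.0125,0],"roll":0},{"fingers":0,"travel":[-0.047,0.0125,0],"roll":0},{"fingers":0,"travel":[-0.047,0.0125,0],"roll":0},{"fingers":0,"travel":[-0.047,0.0125,0],"roll":0},{"fingers":0,"travel":[-0.047,0.0125,0],"roll":0},{"fingers":0,"travel":[-0.047,0.0125,0],"roll":0},{"fingers":0,"travel":[-0.047,0.0125,0],"roll":0},{"fingers":0,"travel":[-0.047,0.0125,0],"roll":0},{"fingers":0,"travel":[-0.047,0.0125,0],"roll":0},{"fingers":0,"travel":[-0.047,0.0125,0],"roll":0},{"fingers":0,"travel":[-0.047,0.0125,0],"roll":0}]'
python3 -m creep '[{"fingers":0,"travel":[-0.047,0.0115,0],"roll":0},{"fingers":0,"travel":[0,0,0.04],"roll":0},{"fingers":0,"travel":[0,0,0.04],"roll":0},{"fingers":0,"travel":[0,0,0.04],"roll":0},{"fingers":0,"travel":[0,0,0.04],"roll":0},{"fingers":0,"travel":[0,0,0.03],"roll":0},{"fingers":0,"travel":[0,0,0.01],"roll":0},{"fingers":0,"travel":[0,0,0],"roll":0}]'
python3 st.py 0.599 -0.1345 0.05
```

```text
clock: 3.5
position: [0.5863, -0.1303, 0.2506]
tcp_rot: [0.0, 0.649, 0.761, 0.0]
force: [1.6, -0.5, 0.3]
width: -0.0002
grip_force: 0.0
clock: 4.3
position: [0.6036, -0.1723, 0.0487]
tcp_rot: [-0.002, 0.649, 0.761, -0.0]
force: [0.2, 0.3, 0.3]
width: -0.0
grip_force: 0.0
t 4.3 p [ 0.6036 -0.1723  0.0487] yaw_y 9.1 tilt [-0.0032  0.0015] F [0.2 0.3 0.3] T [ 0.   -0.02  0.04] w -0.0 g 0.0
travel [ 0.0381  0.0015 -0.0012]
```

```bash
python3 -m creep '[{"fingers":0,"travel":[0.012,0.0005,0],"roll":0},{"fingers":0,"travel":[0.01,0.0005,0],"roll":0},{"fingers":0,"travel":[0.008,0,0],"roll":0},{"fingers":0,"travel":[0.008,0,0],"roll":0},{"fingers":0,"travel":[0.01,0,0],"roll":0},{"fingers":0,"travel":[0.01,0,0],"roll":0},{"fingers":0,"travel":[0.01,0,0],"roll":0},{"fingers":0,"travel":[0.01,0,0],"roll":0},{"fingers":0,"travel":[0.01,0,0],"roll":0},{"fingers":0,"travel":[0.01,0,0],"roll":0}]'; python3 st.py 0.599 -0.1345 0.05
python3 m.py | egrep "orange|red|green"
```

```text
clock: 5.3
position: [0.5899, -0.075, 0.0502]
tcp_rot: [-0.0, 0.649, 0.761, -0.0]
force: [1.6, -1.4, 1.0]
width: 0.0
grip_force: 0.8
t 5.3 p [ 0.5899 -0.075   0.0502] yaw_y 9.1 tilt [-0.0001 -0.    ] F [ 1.6 -1.4  1. ] T [-0.27 -0.14 -0.02] w 0.0 g 0.8
travel [-0.0602 -0.0004  0.0002]
scene orange 6 med [ 0.6212 -0.0566  0.0577] rect [ 0.6211 -0.057 ] [0.0048 0.0036] 40.7
scene red 198 med [0.5595 0.1352 0.0342] rect [0.5572 0.1344] [0.0985 0.0147] 8.6
scene green 1604 med [0.5823 0.0192 0.0532] rect [0.5749 0.0145] [0.0929 0.1218] 8.8
side orange 26 med [ 0.5689 -0.0651  0.0492] rect [ 0.5863 -0.0628] [0.064  0.0036] 9.6
side red 108 med [0.5378 0.127  0.033 ] rect [0.5369 0.1291] [0.0569 0.0185] 9.0
side green 226 med [0.5412 0.0423 0.0523] rect [0.5496 0.0135] [0.0399 0.1239] 8.8
```

```bash
python3 -m creep '[{"fingers":0,"travel":[0.006,0,0],"roll":0},{"fingers":0,"travel":[0.006,0,0],"roll":0},{"fingers":0,"travel":[0.005,0,0],"roll":0},{"fingers":0,"travel":[0.004,0,0],"roll":0},{"fingers":0,"travel":[0.003,0,0],"roll":0},{"fingers":0,"travel":[0.003,0,0],"roll":0},{"fingers":0,"travel":[0,0,0],"roll":0}]'; python3 st.py 0.5899 -0.075 0.0502
python3 -m creep '[{"fingers":0,"travel":[0.002,0,0],"roll":0},{"fingers":0,"travel":[0.002,0,0],"roll":0},{"fingers":0,"travel":[0,0,0],"roll":0}]'; python3 st.py 0.5899 -0.075 0.0502
python3 -m creep '[{"fingers":0,"travel":[0.002,0,0],"roll":0},{"fingers":0,"travel":[0,0,0],"roll":0}]'; python3 st.py 0.5899 -0.075 0.0502
```

```text
clock: 6.1
position: [0.5855, -0.0494, 0.0501]
tcp_rot: [-0.0, 0.649, 0.761, -0.0]
force: [-0.7, -1.1, -0.8]
width: -0.0002
grip_force: 0.6
t 6.1 p [ 0.5855 -0.0494  0.0501] yaw_y 9.07 tilt [-0.0007 -0.0001] F [-0.7 -1.1 -0.8] T [-0.22  0.07 -0.01] w -0.0002 g 0.6
travel [-0.0259  0.0003 -0.0001]
clock: 6.4
position: [0.5851, -0.0444, 0.0503]
tcp_rot: [-0.001, 0.649, 0.761, 0.001]
force: [-0.1, 0.2, 0.5]
width: 0.0001
grip_force: 0.0
t 6.4 p [ 0.5851 -0.0444  0.0503] yaw_y 9.07 tilt [-0.0001  0.0015] F [-0.1  0.2  0.5] T [ 0.05  0.03 -0.02] w 0.0001 g 0.0
travel [-0.031  -0.      0.0001]
clock: 6.6
position: [0.585, -0.0426, 0.0505]
tcp_rot: [-0.0, 0.649, 0.761, 0.0]
force: [0.6, 0.2, -0.3]
width: -0.0003
grip_force: 0.0
t 6.6 p [ 0.585  -0.0426  0.0505] yaw_y 9.1 tilt [0.0004 0.0008] F [ 0.6  0.2 -0.3] T [-0.04 -0.03  0.01] w -0.0003 g 0.0
travel [-0.0328 -0.0003  0.0003]
```

```bash
for i in 1; do python3 -m creep '[{"fingers":0,"travel":[0.002,0,0],"roll":0},{"fingers":0,"travel":[0.002,0,0],"roll":0},{"fingers":0,"travel":[0,0,0],"roll":0}]'; python3 st.py 0.5899 -0.075 0.0502
python3 -m creep '[{"fingers":0,"travel":[0.002,0,0],"roll":0},{"fingers":0,"travel":[0.001,0,0],"roll":0},{"fingers":0,"travel":[0,0,0],"roll":0}]'; python3 st.py 0.5899 -0.075 0.0502; done
```

```text
clock: 6.9
position: [0.5846, -0.0397, 0.0506]
tcp_rot: [0.001, 0.649, 0.761, -0.0]
force: [-0.2, -2.9, -0.6]
width: -0.0002
grip_force: 1.5
t 6.9 p [ 0.5846 -0.0397  0.0506] yaw_y 9.13 tilt [ 0.0012 -0.0011] F [-0.2 -2.9 -0.6] T [-0.46 -0.07 -0.05] w -0.0002 g 1.5
travel [-0.0357 -0.0004  0.0005]
clock: 7.2
position: [0.5846, -0.0395, 0.0507]
tcp_rot: [0.003, 0.648, 0.761, -0.002]
force: [1.7, -11.5, -1.9]
width: 0.0
grip_force: 5.9
t 7.2 p [ 0.5846 -0.0395  0.0507] yaw_y 9.18 tilt [ 0.0024 -0.0061] F [  1.7 -11.5  -1.9] T [-1.77 -0.13 -0.04] w 0.0 g 5.9
travel [-0.0359 -0.0004  0.0007]
```

```bash
python3 -m creep '[{"fingers":0.0,"travel":[-0.02,0,0],"roll":0},{"fingers":0.0,"travel":[-0.015,0,0],"roll":0},{"fingers":0.085,"travel":[0,0,-0.04],"roll":0},{"fingers":0.085,"travel":[0,0,-0.045],"roll":0},{"fingers":0.085,"travel":[0,0,-0.045],"roll":0},{"fingers":0.085,"travel":[0,0,-0.045],"roll":0},{"fingers":0.085,"travel":[0.03,0,-0.025],"roll":0},{"fingers":0.085,"travel":[0.04,0,0],"roll":0},{"fingers":0.085,"travel":[0.035,0,0],"roll":0},{"fingers":0.085,"travel":[0,0,0],"roll":0}]'; python3 st.py
python3 - <<'E'
from h import *
c=cam("wrist"); save(c,"pics/w1.png")
import m; o=m.go(("wrist","side"))
E
```

```text
clock: 8.2
position: [0.5717, 0.0363, 0.2507]
tcp_rot: [-0.001, 0.647, 0.762, 0.001]
force: [-0.3, -0.5, -0.6]
width: 0.0853
grip_force: 0.0
t 8.2 p [0.5717 0.0363 0.2507] yaw_y 9.33 tilt [-0.0002  0.0022] F [-0.3 -0.5 -0.6] T [-0.    0.01 -0.04] w 0.0853 g 0.0
wrist orange 405 med [ 0.5844 -0.0226  0.0566] rect [ 0.5798 -0.0239] [0.0668 0.0071] 8.0
wrist red 1166 med [0.5541 0.1357 0.0332] rect [0.555  0.1361] [0.0969 0.0117] 9.1
wrist green 8895 med [0.5684 0.0559 0.0521] rect [0.5684 0.0498] [0.0917 0.1211] 8.7
wrist yellowtop 0
wrist yellowall 0
wrist cover 0
wrist white 9442 med [ 0.5896 -0.1036  0.0072] rect [ 0.5805 -0.0282] [0.121  0.3809] 8.8
side orange 97 med [ 0.5788 -0.0309  0.0526] rect [ 0.5822 -0.0304] [0.0652 0.0057] 8.2
side red 10 med [0.5544 0.1376 0.0341] rect [0.5534 0.1372] [0.0906 0.0037] 11.5
side green 1080 med [0.5702 0.0439 0.0524] rect [0.5702 0.048 ] [0.0912 0.1265] 8.6
side yellowtop 48 med [0.5112 0.3005 0.0502] rect [0.5118 0.3022] [0.0154 0.0346] 12.5
side yellowall 112 med [0.512  0.2927 0.0408] rect [0.5121 0.3041] [0.0173 0.0383] 13.5
side cover 296 med [0.5107 0.2779 0.0086] rect [0.5113 0.3018] [0.0811 0.1135] 14.2
side white 3251 med [ 0.5933 -0.1228  0.0073] rect [0.5943 0.0429] [0.5467 0.2262] 81.0
```

View pics/w1.png

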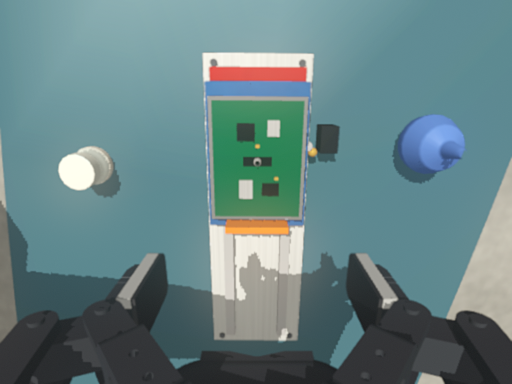

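The wrist view shows the carrier's blue end flush against the red stop (row 81). The pin appears as a steel dot at about (col 257, row 161) in the dark slot, which spans cols 243–271. I'll locate it precisely.

```bash
cat > pin.py <<'E'
from h import *
def ray(c,u,v,z):
    K=np.array(c["intrinsics"]); n=cv2.undistortPoints(np.array([[[u,v]]],float),K,np.array(c["dist"])).ravel()
    Rm=cv2.Rodrigues(np.array(c["rvec"],float))[0]; o=-Rm.T@np.array(c["tvec"]).ravel(); d=Rm.T@np.r_[n,1]
    return o+d*(z-o[2])/d[2]
E
python3 - <<'E'
from pin import *
c=cam("wrist"); g=cv2.cvtColor(c["color"],cv2.COLOR_RGB2GRAY)
sub=g[152:172,238:276]
print("\n".join(" ".join(f"{x:3d}" for x in row) for row in sub[3:16]))
cv2.imwrite("pics/w1c.png",cv2.resize(cv2.cvtColor(c["color"][145:180,232:282],cv2.COLOR_RGB2BGR),None,fx=12,fy=12,interpolation=cv2.INTER_CUBIC))
for (u,v) in ((257,161),(243,161),(271,161)): print(u,v,ray(c,u,v,.052).round(4),ray(c,u,v,.060).round(4))
E
```

```text
100 101 101  99  81  61  54  56  56  55  55  57  56  54  54  85 145 177 183 182 169 142  92  57  53  54  55  55  56  56  56  54  56  73  97 101 100 100
100  99 102 100  84  62  56  58  57  56  56  56  57  55  59 114 174 187 178 174 169 161 123  70  54  55  56  57  57  57  57  54  57  74  98 101 100  99
100 100 101 100  88  65  57  57  57  58  57  57  56  52  69 130 179 161 118 103 120 150 138  83  55  57  56  57  55  58  57  55  57  74  98 101 100 100
100 100 101 100  90  67  56  56  56  58  56  57  57  54  71 130 166 116  54  43  69 116 127  84  55  57  56  58  56  57  58  55  57  74  98 101  99 100
101 100 102 101  89  65  56  57  57  56  57  56  57  54  64 110 142  92  48  47  64  99 111  76  53  57  58  56  56  57  57  56  56  74  98 101 100  99
101 101 101 101  88  65  55  56  57  57  56  57  55  55  56  90 122  94  67  63  80 106  96  66  54  55  56  55  56  56  56  55  56  73  97 101  99 100
100 101 101 100  90  69  63  63  63  62  63  63  64  62  59  66  89  94  86  84  90  99  78  61  58  59  60  59  60  59  59  59  59  76  97 101 101 100
101 101 101 101  93  84  81  82  82 
[... 337 characters left out ...]
98  93  95  92  98 101 101 101 101 101 101 100 101 100 101 101 100 100 100 100 100
100 101 100 100 101 100 101 100 100 101 101 101 100 100 100 101 101 100  98  99  98 100 100 101 100  99 100 101 101 101 100 101  99 100 100 100  99 100
100 101 101 100 100 100 100 100 100 101 100 101 101 100 100 101 100 100 101 101 100 100 100 100 100 100 100 101 101 100 100 100 100 100  99 100 100 100
101 101 100 101 100 100 101 101 101 100 100 100 101 101 100 100 100 101 101 100 101 100 101 100 101  99 100 100 100 100 100 100 100 101 100 100 100 100
257 161 [0.5692 0.0462 0.052 ] [0.5689 0.0478 0.06  ]
243 161 [0.5548 0.044  0.052 ] [0.5549 0.0456 0.06  ]
271 161 [0.5835 0.0485 0.052 ] [0.5829 0.05   0.06  ]
```

View pics/w1c.png

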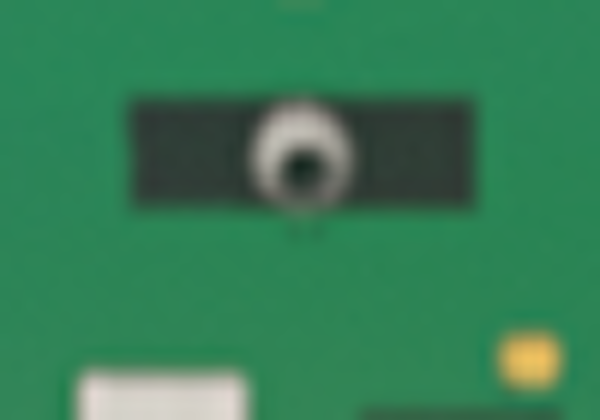

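The crop shows the pin tip at (257,158.4) and the slot centre at (257.1,157.7). The pin is therefore at slot x ≈ 0, about (0.5686, 0.0500) in the world. Next I go to the cover.

```bash
python3 -m creep '[{"fingers":0.085,"travel":[0.0468,-0.0025,0],"roll":0},{"fingers":0.085,"travel":[0.0468,-0.0025,0],"roll":0},{"fingers":0.085,"travel":[0.0468,-0.0025,0],"roll":0},{"fingers":0.085,"travel":[0.0468,-0.0025,0],"roll":0},{"fingers":0.085,"travel":[0.0468,-0.0025,0],"roll":0},{"fingers":0.085,"travel":[0,0,0],"roll":-0.098},{"fingers":0.085,"travel":[0,0,0],"roll":0},{"fingers":0.085,"travel":[0,0,0],"roll":0}]'; python3 st.py 0.5113 0.3035 0.06
python3 - <<'E'
from h import *
import m; o=m.go(("wrist",))
c=cam("wrist"); save(c,"pics/w2.png")
print([(d["p"],d["point"]) for d in r.silhouettes("wrist","grip")])
E
```

```text
clock: 9.2
position: [0.5238, 0.2608, 0.25]
tcp_rot: [-0.0, 0.612, 0.791, -0.0]
force: [-0.7, 0.2, 0.6]
width: 0.0852
grip_force: 0.0
t 9.2 p [0.5238 0.2608 0.25  ] yaw_y 14.52 tilt [-0.0005 -0.0003] F [-0.7  0.2  0.6] T [ 0.02 -0.04 -0.03] w 0.0852 g 0.0
travel [ 0.0445 -0.0013  0.19  ]
wrist orange 0
wrist red 627 med [0.564  0.1392 0.0329] rect [0.5544 0.1368] [0.0983 0.0128] 8.9
wrist green 3417 med [0.5635 0.0707 0.0519] rect [0.5649 0.0682] [0.0913 0.0855] 8.6
wrist yellowtop 547 med [0.5091 0.3073 0.05  ] rect [0.5091 0.3066] [0.0154 0.0342] 14.7
wrist yellowall 559 med [0.509  0.3076 0.05  ] rect [0.5091 0.3066] [0.0154 0.0342] 14.7
wrist cover 0
wrist white 1711 med [0.5559 0.151  0.0073] rect [0.5412 0.1942] [0.3685 0.2333] 52.0
[(0.88, [122.7, 258.4]), (0.58, [317.8, 252.7])]
```

View pics/w2.png

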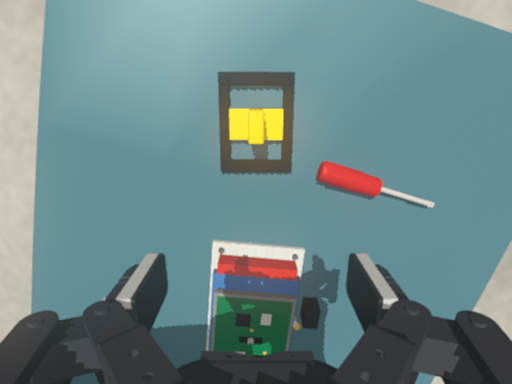

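The wrist view shows the cover frame at cols 219–294, rows 72–174, with the yellow grip at (257,126) and nothing close beside it. The grip is at (0.5092, 0.3065), yaw 14.7°. I'll grasp it now.

```bash
python3 -m creep '[{"fingers":0.06,"travel":[0.0478,-0.0026,0],"roll":-0.003},{"fingers":0.06,"travel":[0,0,0.045],"roll":0},{"fingers":0.06,"travel":[0,0,0.045],"roll":0},{"fingers":0.06,"travel":[0,0,0.045],"roll":0},{"fingers":0.06,"travel":[0,0,0.045],"roll":0},{"fingers":0.06,"travel":[0,0,0.02],"roll":0},{"fingers":0.06,"travel":[0,0,0.01],"roll":0},{"fingers":0.06,"travel":[0,0,0],"roll":0}]'; python3 st.py 0.5092 0.3065 0.04
```

```text
clock: 10.15
position: [0.5084, 0.3065, 0.0391]
tcp_rot: [-0.001, 0.61, 0.792, -0.001]
force: [-0.1, 0.2, -0.1]
width: 0.0602
grip_force: 0.0
t 10.15 p [0.5084 0.3065 0.0391] yaw_y 14.79 tilt [-0.0023 -0.0009] F [-0.1  0.2 -0.1] T [-0.04  0.03  0.01] w 0.0602 g 0.0
travel [-0.0002  0.0008 -0.0009]
```

```bash
python3 -m creep '[{"fingers":0.0,"travel":[0,0,0],"roll":0},{"fingers":0.0,"travel":[0,0,0],"roll":0},{"fingers":0.0,"travel":[0,0,0],"roll":0},{"fingers":0.0,"travel":[0,0,0],"roll":0},{"fingers":0.0,"travel":[0,0,0],"roll":0},{"fingers":0.0,"travel":[0,0,0],"roll":0}]'; python3 st.py
python3 -m creep '[{"fingers":0.0,"travel":[0,0,-0.01],"roll":0},{"fingers":0.0,"travel":[0,0,-0.03],"roll":0},{"fingers":0.0,"travel":[0,0,-0.04],"roll":0},{"fingers":0.0,"travel":[0,0,-0.04],"roll":0},{"fingers":0.0,"travel":[0,0,0],"roll":0.0977},{"fingers":0.0,"travel":[0,0,0],"roll":0},{"fingers":0.0,"travel":[0,0,0],"roll":0}]'; python3 st.py 0.5686 0.05 0.16
python3 - <<'E'
from h import *
c=cam("wrist"); save(c,"pics/w3.png")
E
```

```text
clock: 10.75
position: [0.5101, 0.308, 0.0424]
tcp_rot: [0.001, 0.609, 0.793, 0.001]
force: [-0.4, -0.4, 6.4]
width: 0.0151
grip_force: 60.2
t 10.75 p [0.5101 0.308  0.0424] yaw_y 14.89 tilt [0.0034 0.0012] F [-0.4 -0.4  6.4] T [-0.13  0.07 -0.06] w 0.0151 g 60.2
clock: 11.45
position: [0.5073, 0.307, 0.1589]
tcp_rot: [-0.001, 0.647, 0.763, -0.001]
force: [-0.7, 0.4, -3.1]
width: 0.0149
grip_force: 59.2
t 11.45 p [0.5073 0.307  0.1589] yaw_y 9.4 tilt [-0.0031 -0.0012] F [-0.7  0.4 -3.1] T [0.   0.04 0.05] w 0.0149 g 59.2
travel [-0.2635  0.0185 -0.001 ]
```

View pics/w3.png

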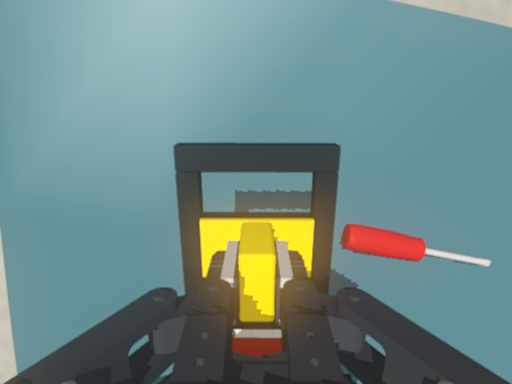

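The wrist view shows the cover held level and square, with the pads either side of the yellow grip (rows 222–320). The frame's far bar is at rows 145–172. I'll measure the cover's offset from the TCP.

```bash
cat > off.py <<'E'
from pin import *
c=cam("wrist"); s=r.sense(); q=s["tcp_rot"]; M=R.from_quat([q[1],q[2],q[3],q[0]]).as_matrix(); p=np.array(s["position"])
hsv=cv2.cvtColor(c["color"],cv2.COLOR_RGB2HSV); H,S,V=[hsv[...,i].astype(int) for i in range(3)]
P=np.full(H.shape+(3,),np.nan); m=c["range_z"]>0; P[m]=pts(c,m); T=(P-p)@M
print("p",p.round(4))
y=(H>19)&(H<33)&(S>120)
for nm,mk in (("gtop",y&(T[...,2]<-.005)&(T[...,2]>-.02)&(abs(T[...,1])<.02)),("frame",(V<80)&(T[...,2]>.018)&(T[...,2]<.036)&(T[...,0]>-.1)),("bar",(V<80)&(T[...,2]>.018)&(T[...,2]<.036)&(T[...,0]>.03))):
    t=T[mk]; 
    if len(t)<10: print(nm,len(t)); continue
    rc=cv2.minAreaRect(t[:,:2].astype(np.float32)); print(nm,len(t),"tool med",np.median(t,0).round(4),"lo",np.percentile(t,1,axis=0).round(4),"hi",np.percentile(t,99,axis=0).round(4),"rect",np.round(rc[0],4),np.round(rc[1],4),round(rc[2],2))
E
python3 off.py
```

```text
p [0.5073 0.3069 0.1583]
gtop 2609 tool med [ 0.0014 -0.0019 -0.0077] lo [-0.0168 -0.0094 -0.0135] hi [ 0.0159  0.0063 -0.0055] rect [-0.0008 -0.0016] [0.0354 0.0289] 29.68
frame 5934 tool med [ 0.046  -0.0029  0.0332] lo [-0.0302 -0.0424  0.0317] hi [0.0548 0.0392 0.0351] rect [-0.0006 -0.0016] [0.1114 0.083 ] 0.07
bar 5312 tool med [ 0.047  -0.0014  0.0332] lo [ 0.0307 -0.0422  0.0317] hi [0.0548 0.039  0.0351] rect [ 0.0426 -0.0016] [0.0251 0.0828] 0.01
```

```bash
python3 -m creep '[{"fingers":0.0,"travel":[-0.025,0.002,0],"roll":0.004},{"fingers":0.0,"travel":[-0.04,0.003,0],"roll":0.004},{"fingers":0.0,"travel":[-0.043,0.0035,0],"roll":0},{"fingers":0.0,"travel":[-0.043,0.0035,0],"roll":0},{"fingers":0.0,"travel":[-0.043,0.0035,0],"roll":0},{"fingers":0.0,"travel":[-0.04,0.003,0],"roll":0},{"fingers":0.0,"travel":[-0.029,0.0016,0],"roll":0},{"fingers":0.0,"travel":[0,0,0.02],"roll":0},{"fingers":0.0,"travel":[0,0,0.015],"roll":0},{"fingers":0.0,"travel":[0,0,0],"roll":0},{"fingers":0.0,"travel":[0,0,0],"roll":0}]'; python3 st.py 0.5701 0.0509 0.113
python3 off.py
python3 - <<'E'
from h import *
import m; o=m.go(("wrist",))
c=cam("wrist"); save(c,"pics/w4.png")
E
```

```text
clock: 12.65
position: [0.5683, 0.0514, 0.1241]
tcp_rot: [-0.001, 0.65, 0.76, -0.001]
force: [-0.2, 0.3, -2.3]
width: 0.0147
grip_force: 58.9
t 12.65 p [0.5683 0.0514 0.1241] yaw_y 8.91 tilt [-0.0029  0.0004] F [-0.2  0.3 -2.3] T [-0.03  0.04 -0.  ] w 0.0147 g 58.9
travel [-0.0008  0.0017  0.0111]
p [0.569  0.0514 0.1251]
gtop 2473 tool med [ 0.001  -0.0022 -0.0065] lo [-0.0171 -0.0099 -0.01  ] hi [ 0.0159  0.0052 -0.0051] rect [-0.0007  0.0044] [0.0344 0.029 ] 0.23
frame 7143 tool med [ 0.044  -0.0047  0.0344] lo [-0.0544 -0.0435  0.0328] hi [0.0548 0.0387 0.0358] rect [-0.0006 -0.0024] [0.1114 0.0838] 0.3
bar 5380 tool med [ 0.0468 -0.0026  0.0344] lo [ 0.0306 -0.0431  0.0328] hi [0.0548 0.0384 0.0358] rect [ 0.0426 -0.0023] [0.0253 0.0833] 0.07
wrist orange 0
wrist red 3013 med [0.5549 0.1356 0.0331] rect [0.5549 0.1359] [0.098  0.0125] 8.8
wrist green 5336 med [0.5662 0.0776 0.052 ] rect [0.5632 0.0832] [0.0916 0.0544] 8.7
wrist yellowtop 0
wrist yellowall 0
wrist cover 0
wrist white 4869 med [0.5694 0.1482 0.0072] rect [0.5761 0.0279] [0.1198 0.2739] 10.8
```

View pics/w4.png

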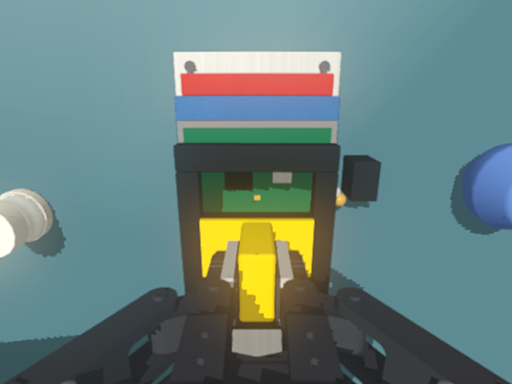

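The cover sits square above the board (frame cols 175–339), and the stop and board edges are parallel to it. A correction of about +1.5 mm in tool y and −0.7 mm in tool x is needed, then I lower it.

```bash
python3 -m creep '[{"fingers":0.0,"travel":[-0.0007,0.0015,0.008],"roll":0},{"fingers":0.0,"travel":[0,0,0.006],"roll":0},{"fingers":0.0,"travel":[0,0,0.003],"roll":0},{"fingers":0.0,"travel":[0,0,0],"roll":0}]'; python3 st.py
python3 -m creep '[{"fingers":0.0,"travel":[0,0,0.002],"roll":0},{"fingers":0.0,"travel":[0,0,0.002],"roll":0},{"fingers":0.0,"travel":[0,0,0],"roll":0}]'; python3 st.py
python3 -m creep '[{"fingers":0.0,"travel":[0,0,0.001],"roll":0},{"fingers":0.0,"travel":[0,0,0.001],"roll":0},{"fingers":0.0,"travel":[0,0,0],"roll":0}]'; python3 st.py
```

```text
clock: 13.2
position: [0.5701, 0.0503, 0.1073]
tcp_rot: [-0.001, 0.651, 0.759, -0.001]
force: [-0.2, -0.1, -1.8]
width: 0.0151
grip_force: 59.0
t 13.2 p [0.5701 0.0503 0.1073] yaw_y 8.83 tilt [-0.0019  0.0002] F [-0.2 -0.1 -1.8] T [-0.02  0.01 -0.03] w 0.0151 g 59.0
clock: 13.5
position: [0.5707, 0.0502, 0.1041]
tcp_rot: [-0.0, 0.651, 0.759, -0.0]
force: [-0.6, 1.0, -2.6]
width: 0.0151
grip_force: 59.0
t 13.5 p [0.5707 0.0502 0.1041] yaw_y 8.83 tilt [-0.0004  0.    ] F [-0.6  1.  -2.6] T [ 0.01  0.01 -0.04] w 0.0151 g 59.0
clock: 13.8
position: [0.5707, 0.0502, 0.1022]
tcp_rot: [-0.0, 0.651, 0.759, -0.0]
force: [-1.0, 0.4, -2.2]
width: 0.0151
grip_force: 59.0
t 13.8 p [0.5707 0.0502 0.1022] yaw_y 8.83 tilt [-0.0002  0.    ] F [-1.   0.4 -2.2] T [-0.01  0.01 -0.02] w 0.0151 g 59.0
```

```bash
for i in 1 2 3 ; do :; done; python3 -m creep '[{"fingers":0.0,"travel":[0,0,0.001],"roll":0},{"fingers":0.0,"travel":[0,0,0.001],"roll":0},{"fingers":0.0,"travel":[0,0,0],"roll":0}]'; python3 st.py
python3 -m creep '[{"fingers":0.0,"travel":[0,0,0.001],"roll":0},{"fingers":0.0,"travel":[0,0,0.001],"roll":0},{"fingers":0.0,"travel":[0,0,0],"roll":0}]'; python3 st.py

```

```text
clock: 14.1
position: [0.5707, 0.0502, 0.1001]
tcp_rot: [-0.0, 0.651, 0.759, -0.0]
force: [-0.2, -0.5, -2.9]
width: 0.0149
grip_force: 59.0
t 14.1 p [0.5707 0.0502 0.1001] yaw_y 8.83 tilt [-0.0004  0.    ] F [-0.2 -0.5 -2.9] T [-0.03  0.09  0.01] w 0.0149 g 59.0
clock: 14.4
position: [0.5707, 0.0502, 0.0981]
tcp_rot: [-0.0, 0.651, 0.759, -0.0]
force: [0.7, 0.2, -2.0]
width: 0.015
grip_force: 59.0
t 14.4 p [0.5707 0.0502 0.0981] yaw_y 8.83 tilt [-0.0004  0.    ] F [ 0.7  0.2 -2. ] T [ 0.02 -0.01 -0.01] w 0.015 g 59.0
```

```bash
python3 -m creep '[{"fingers":0.0,"travel":[0,0,0.001],"roll":0},{"fingers":0.0,"travel":[0,0,0.001],"roll":0},{"fingers":0.0,"travel":[0,0,0],"roll":0}]'; python3 st.py
python3 -m creep '[{"fingers":0.0,"travel":[0,0,0.001],"roll":0},{"fingers":0.0,"travel":[0,0,0.001],"roll":0},{"fingers":0.0,"travel":[0,0,0],"roll":0}]'; python3 st.py
python3 -m creep '[{"fingers":0.0,"travel":[0,0,0.001],"roll":0},{"fingers":0.0,"travel":[0,0,0],"roll":0}]'; python3 st.py

```

```text
clock: 14.7
position: [0.5707, 0.0502, 0.0961]
tcp_rot: [-0.0, 0.651, 0.759, -0.0]
force: [-0.9, 0.4, -3.1]
width: 0.0153
grip_force: 59.0
t 14.7 p [0.5707 0.0502 0.0961] yaw_y 8.83 tilt [-0.0004  0.    ] F [-0.9  0.4 -3.1] T [-0.01 -0.01 -0.03] w 0.0153 g 59.0
clock: 15.0
position: [0.5709, 0.0502, 0.0945]
tcp_rot: [0.0, 0.651, 0.759, 0.0]
force: [0.1, -0.2, -1.1]
width: 0.0151
grip_force: 59.0
t 15.0 p [0.5709 0.0502 0.0945] yaw_y 8.83 tilt [ 0.0001 -0.0001] F [ 0.1 -0.2 -1.1] T [-0.    0.01  0.03] w 0.0151 g 59.0
clock: 15.2
position: [0.5709, 0.0502, 0.0937]
tcp_rot: [0.0, 0.651, 0.759, 0.0]
force: [-1.6, -0.7, 1.8]
width: 0.0149
grip_force: 59.6
t 15.2 p [0.5709 0.0502 0.0937] yaw_y 8.83 tilt [ 0.0002 -0.0001] F [-1.6 -0.7  1.8] T [ 0.06  0.17 -0.03] w 0.0149 g 59.6
```

Contact came at TCP z ≈ 0.0945, which is bed height. Resting on the pin's tip would have been 8 mm higher, so the socket is over the pin. Now I press.

```bash
python3 -m creep '[{"fingers":0.0,"travel":[0,0,0.001],"roll":0},{"fingers":0.0,"travel":[0,0,0.001],"roll":0},{"fingers":0.0,"travel":[0,0,0.001],"roll":0},{"fingers":0.0,"travel":[0,0,0],"roll":0}]'; python3 st.py
python3 -m creep '[{"fingers":0.0,"travel":[0,0,0.001],"roll":0},{"fingers":0.0,"travel":[0,0,0.001],"roll":0},{"fingers":0.0,"travel":[0,0,0],"roll":0}]'; python3 st.py
python3 -m creep '[{"fingers":0.0,"travel":[0,0,0.001],"roll":0},{"fingers":0.0,"travel":[0,0,0.0005],"roll":0},{"fingers":0.0,"travel":[0,0,0],"roll":0}]'; python3 st.py

```

```text
clock: 15.6
position: [0.571, 0.0502, 0.0908]
tcp_rot: [0.0, 0.651, 0.759, 0.0]
force: [-3.4, -1.0, 4.6]
width: 0.0149
grip_force: 60.1
t 15.6 p [0.571  0.0502 0.0908] yaw_y 8.83 tilt [ 0.0003 -0.0001] F [-3.4 -1.   4.6] T [-0.05  0.47 -0.02] w 0.0149 g 60.1
clock: 15.9
position: [0.571, 0.0502, 0.0892]
tcp_rot: [0.0, 0.651, 0.759, -0.0]
force: [-4.7, -0.1, 7.3]
width: 0.0153
grip_force: 60.5
t 15.9 p [0.571  0.0502 0.0892] yaw_y 8.83 tilt [-0.     -0.0001] F [-4.7 -0.1  7.3] T [ 0.05  0.56 -0.03] w 0.0153 g 60.5
clock: 16.2
position: [0.571, 0.0502, 0.088]
tcp_rot: [-0.0, 0.651, 0.759, -0.0]
force: [-5.2, -1.1, 8.4]
width: 0.0148
grip_force: 60.7
t 16.2 p [0.571  0.0502 0.088 ] yaw_y 8.84 tilt [-0.0002 -0.0001] F [-5.2 -1.1  8.4] T [ 0.05  0.66 -0.04] w 0.0148 g 60.7
```

```bash
python3 -m creep '[{"fingers":0.0,"travel":[0,-0.0005,0],"roll":0},{"fingers":0.0,"travel":[0,-0.0005,0],"roll":0},{"fingers":0.0,"travel":[0,0,0],"roll":0}]'; python3 st.py
python3 -m creep '[{"fingers":0.0,"travel":[0,0,0.0005],"roll":0},{"fingers":0.0,"travel":[0,0,0.0005],"roll":0},{"fingers":0.0,"travel":[0,0,0],"roll":0}]'; python3 st.py

```

```text
clock: 16.5
position: [0.5709, 0.0502, 0.0885]
tcp_rot: [0.001, 0.651, 0.759, 0.001]
force: [-2.3, 0.6, 8.2]
width: 0.0149
grip_force: 60.5
t 16.5 p [0.5709 0.0502 0.0885] yaw_y 8.83 tilt [0.0024 0.0002] F [-2.3  0.6  8.2] T [ 0.16  0.51 -0.02] w 0.0149 g 60.5
clock: 16.8
position: [0.5709, 0.0502, 0.0877]
tcp_rot: [0.001, 0.651, 0.759, 0.001]
force: [-4.2, 0.1, 9.7]
width: 0.0151
grip_force: 60.7
t 16.8 p [0.5709 0.0502 0.0877] yaw_y 8.83 tilt [0.0022 0.0001] F [-4.2  0.1  9.7] T [ 0.16  0.52 -0.01] w 0.0151 g 60.7
```

```bash
python3 -m creep '[{"fingers":0.0,"travel":[0,-0.0005,0.0007],"roll":0},{"fingers":0.0,"travel":[0,0,0.0005],"roll":0},{"fingers":0.0,"travel":[0,0,0],"roll":0}]'; python3 st.py
python3 -m creep '[{"fingers":0.0,"travel":[0,0,0.0007],"roll":0},{"fingers":0.0,"travel":[0,0,0.0005],"roll":0},{"fingers":0.0,"travel":[0,0,0],"roll":0}]'; python3 st.py

```

```text
clock: 17.1
position: [0.571, 0.0502, 0.0874]
tcp_rot: [0.001, 0.651, 0.759, 0.001]
force: [-3.2, 1.5, 10.7]
width: 0.0149
grip_force: 61.1
t 17.1 p [0.571  0.0502 0.0874] yaw_y 8.83 tilt [0.0032 0.0002] F [-3.2  1.5 10.7] T [ 0.17  0.73 -0.04] w 0.0149 g 61.1
clock: 17.4
position: [0.571, 0.0502, 0.0873]
tcp_rot: [0.001, 0.651, 0.759, 0.001]
force: [-7.1, 1.6, 16.8]
width: 0.0147
grip_force: 61.9
t 17.4 p [0.571  0.0502 0.0873] yaw_y 8.84 tilt [0.0025 0.0001] F [-7.1  1.6 16.8] T [ 0.22  1.14 -0.01] w 0.0147 g 61.9
```

The bed has bottomed: z stalls at 0.0873, 7.2 mm below first contact, with about 19 N on it. One check before handing in.

```bash
python3 off.py; python3 - <<'E'
from h import *
import m; o=m.go(("wrist",))
c=cam("wrist"); d=cam("side"); cv2.imwrite("pics/fin.png",cv2.cvtColor(cv2.resize(np.hstack([c["color"],d["color"]]),(800,300)),cv2.COLOR_RGB2BGR))
E
python3 st.py
```

```text
p [0.571  0.0502 0.0873]
gtop 2511 tool med [ 0.001  -0.0015 -0.0077] lo [-0.0172 -0.0092 -0.0098] hi [ 0.0158  0.006  -0.0056] rect [-0.0007  0.005 ] [0.0295 0.0347] 89.19
frame 9045 tool med [ 0.0409 -0.0039  0.0332] lo [-0.0547 -0.043   0.0318] hi [0.0547 0.0395 0.0351] rect [-0.0011 -0.0018] [0.1123 0.084 ] 0.09
bar 5525 tool med [ 0.0467 -0.0018  0.0332] lo [ 0.0307 -0.0425  0.0317] hi [0.0549 0.0393 0.0353] rect [ 0.0425 -0.0016] [0.0251 0.0837] 0.14
wrist orange 717 med [ 0.5806 -0.0211  0.052 ] rect [ 0.5804 -0.0216] [0.0307 0.0044] 9.5
wrist red 4777 med [0.5551 0.1358 0.0332] rect [0.5551 0.1361] [0.0989 0.0133] 8.7
wrist green 2995 med [0.5633 0.0846 0.0455] rect [0.5665 0.0613] [0.0915 0.0986] 8.8
wrist yellowtop 0
wrist yellowall 0
wrist cover 0
wrist white 4888 med [0.5525 0.1515 0.0072] rect [0.5543 0.1446] [0.1215 0.0303] 8.7
t 17.6 p [0.571  0.0502 0.0873] yaw_y 8.84 tilt [0.0027 0.0001] F [-6.6  1.5 17.7] T [0.11 1.23 0.01] w 0.0148 g 61.9
```

View pics/fin.png

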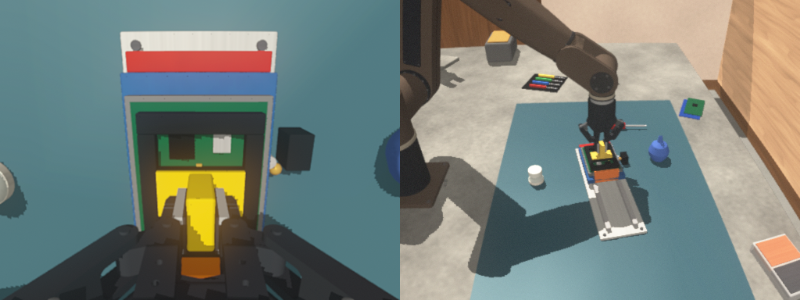

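The picture shows the cover square on the board, the carrier's blue end (row 83) flush with the red stop (row 61), and the jar and blower in place. The board's top has dropped from 52 to 45.5 mm, so the bed is fully down.

```bash
python3 -c "
from rig import r
print(r.sign_off())"
```

```text
the job is handed in; nothing more can be done
None
```

The job is handed in: the carrier is home against the red stop, and the cover is seated over the pin and still held pressed with the bed fully down at about 19 N; the jar, blower and screwdriver were left alone.

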